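# File the gel cassette in the slot ladder

### The arm

A 6-joint arm with a two-finger parallel gripper is mounted at the origin on the work surface. World frame = base frame: x ahead of the robot, y to its left, z up, the work surface at z = 0. Lengths are in m, angles in rad, forces in N, time in s.
With the tool pointing down it reaches from about 0.375 to 0.9 m from the base axis. Payload 3.1 kg.
Tool frame: the origin (TCP) lies between the finger pads; the fingertips stand 22 mm ahead of it and the grasp point (between the pads) lies 3 mm ahead of it; z points along the fingers, y is the line along which they close (so a half turn about z gives the same grasp; the last joint's range is limited). The gripper opens to 87 mm and grips with 3 to 60 N. Pads are 19 mm wide; open, the fingers measure 117 mm over their backs; the gripper's body (75 mm by 190 mm) begins 51 mm behind the grasp point.
Start: joints at [1.02, 0.527, 1.433, -0, 1.181, -0.178], TCP at [0.227, 0.582, 0.245] pointing down, gripper open.
Joint ranges: [-3.08, 3.08], [-0.75, 2.2], [0.22, 2.44], [-1.43, 4.57], [0, 2.65], [-2.85, 2.85]. Speed limits (rad/s): [2.79, 2.79, 3.14, 3.14, 3.14, 3.14].

### API

Orientations are given as a unit quaternion [x, y, z, w].
In Python, from plant import get_obs, imaging, bot gives the robot as it stands. The module is installed in compiled form; this text tells all that it offers.
- The arm moves only by the tool carry_out, never from a script. Its argument "moves" is text: rows parted by semicolons, each of 7 numbers parted by spaces: the shift along the world's x, y, z in m, then the turn, a rotation vector about the world's x, y, z in rad, then the gripper command: -1 is shut, 1 is fully open, values between are in proportion. In form: tx ty tz wx wy wz hand; .... A call has exactly 5 rows; each row shifts and turns the commanded pose from where the row before left it; what a row does not reach is not made up. A row lasts 1/8 s, in which the tool goes at most 62.5 mm and 10.7 degrees, less where a joint would pass 70% of its speed; a pose out of reach is approached as far as the arm can. A call with a gripper value outside its range is refused whole. The fingers move at their own pace and stop on an object; "squeeze" is the grip in N (left out, the last holds). Time passes only in rows, so rows that do not move let the fingers close, or fill a call up. It gives the time, the measured TCP pose, the force, the opening and the grip force at its end, in the units of the state.
- get_obs(): the state, without advancing time (a new reading comes with each control period).
- imaging.capture(name): name is "scene" or "top" or "wrist"; returns the picture (400x640x3 uint8, blue, green, red); there is no depth.
- imaging.calibration(name): a dict with "vfov" (degrees; the focal length in pixels is half the picture's height over the tangent of half this angle, whatever the lens; pixels are square), "cx", "cy" (the principal point, pixels), "k1" (the pictures are not rectified: a ray, as slopes to the right and down, at radius r is drawn at 1 + k1 r^2 times it, then the intrinsics apply), "rvec" (rotation vector, rad) and "tvec" (3), from world to camera coordinates, as OpenCV has them; the wrist camera has in their place "mount" (4x4, takes a point from camera to tool coordinates, whose origin is the TCP and whose axes are the flange's). Camera axes: x right, y down, z forward; pixel columns grow to the right and rows downward; lengths in m; the calibration is good to about 2 mm. A picture is of the moment at which its call begins: read the wrist's pose just before it. calibration takes no time and is no camera call.
- bot.sign_off(): hands the job in; it is judged then, once.
Trained networks look in the newest picture that a camera, given by its name, has taken for a name from the list of things; names that differ only in an ending like _2 or _b are one class to them, and where a whole thing is asked for, a point or a joint stands for the part that bears it (a point fixed in the world has none). Each returns a list of dicts, best first, with "p" (0 to 1); they miss things now and then, are a little off and sometimes report something else, mostly with a low value. They report only what shows in the picture. A call takes as long as a camera call.
- imaging.search_frame(target, camera): "at" ([row, column] as shares, 0 to 1, of the picture: columns of its width, rows of its height, amid what is visible of it).
- imaging.mark_of(target, camera): "at" ([row, column] as shares, 0 to 1, of the picture: columns of its width, rows of its height: a listed point, or the origin of a listed thing).
The state is a dict: "time": time; "joint_pos": joint angles; "joint_velocities": joint speeds; "effort": joint torques, N m; "ee_pos": TCP position; "eef_rot": TCP orientation; "force": force on the tool from outside, world axes, zero at the start; "torque": the same for the moment, N m; "width": opening from 0.0 (shut) to 1.0 (fully open); "grasp_force": force on a finger pad.
Only numpy, scipy, OpenCV 4.12 (cv2) and the standard library are available. Lean on these libraries where they do the work, as an engineer would, in place of code of your own. Each camera call takes 0.05 s, during which the arm holds its last target. There are 200 camera calls.

### The job

Take the gel cassette that hangs apart from the other two on the metal stand, and file it in the narrowest slot of the slot ladder that takes its tongue; only trying will tell which, and do not force it. Leave it there fully home with its panel down flush to the top of the ladder, upright, centred along the slot and let go, and leave the other two cassettes and the amber jar where they are.

Things in the scene. Friction and masses are not known exactly. Their poses are not given: they have to be found in the camera images.
- cassette_p_mid (a point): One of three grey gel cassettes, 80 to 170 g: upright panel 100 wide, 50 high, 10 mm thick (the grip), with a tongue 60 wide below its middle, nose half-round. The tongues are 8 thick and 44 long, 12 and 36, 16 and 28; one of each; which is which is not told: try. Point: panel centre, 25 mm above the panel's lower edge. x thickness, y width, z up; half-turn symmetric.
- cassette_q_mid (a point): One of three grey gel cassettes, 80 to 170 g: upright panel 100 wide, 50 high, 10 mm thick (the grip), with a tongue 60 wide below its middle, nose half-round. The tongues are 8 thick and 44 long, 12 and 36, 16 and 28; one of each; which is which is not told: try. Point: panel centre, 25 mm above the panel's lower edge. x thickness, y width, z up; half-turn symmetric.
- cassette_r_mid (a point): One of three grey gel cassettes, 80 to 170 g: upright panel 100 wide, 50 high, 10 mm thick (the grip), with a tongue 60 wide below its middle, nose half-round. The tongues are 8 thick and 44 long, 12 and 36, 16 and 28; one of each; which is which is not told: try. Point: panel centre, 25 mm above the panel's lower edge. x thickness, y width, z up; half-turn symmetric.
- slot_1 (a point): Slot 1 of 5 in the slot ladder, 6 mm wide, the narrowest, too narrow for all three cassettes; 48 mm deep, 70 mm long, no chamfer, open at both ends. Point: centre of its mouth, level with the ladder's top. x along the ladder towards wider slots, y along the slot, z up.
- slot_2 (a point): Slot 2 of 5 in the slot ladder, 10 mm wide; 44 mm deep, 70 mm long, no chamfer, open at both ends. Point: centre of its mouth, level with the ladder's top. x along the ladder towards wider slots, y along the slot, z up.
- slot_3 (a point): Slot 3 of 5 in the slot ladder, 14 mm wide; 36 mm deep, 70 mm long, no chamfer, open at both ends. Point: centre of its mouth, level with the ladder's top. x along the ladder towards wider slots, y along the slot, z up.
- slot_4 (a point): Slot 4 of 5 in the slot ladder, 18 mm wide; 28 mm deep, 70 mm long, no chamfer, open at both ends. Point: centre of its mouth, level with the ladder's top. x along the ladder towards wider slots, y along the slot, z up.
- slot_5 (a point): Slot 5 of 5 in the slot ladder, 22 mm wide, the widest; 20 mm deep, 70 mm long, no chamfer, open at both ends. Point: centre of its mouth, level with the ladder's top. x along the ladder towards wider slots, y along the slot, z up.
- ladder: The slot ladder, fixed: white walls 12 mm thick, 142 mm long in all, 70 wide, 54 high, on a grey base. Origin: centre of its underside; axes as the slots. In its own slot a cassette has 2 mm play across and goes down until the panel's lower edge is flush with the ladder's top; a narrower slot stops its nose within 4 mm; a wider one is loose, too shallow, and leaves it 8 mm or more proud.
- solo_place (a point): Place on the fixed metal stand (base 200 x 110 mm) where one cassette hangs apart; point: its panel centre. It hangs by its shoulders on two posts 54 mm high, 86 mm apart, between cheeks 14 mm high with 12 mm for the panel; tongue free. Lift straight up over 20 mm to free it. x points to the other two places, 95 and 140 mm away; y: cassette width.
- reagent_mid (a point): Bystander: an amber jar, 48 mm across, 85 mm tall, standing loose on the bench between stand and ladder; the point is half-way up.

How it is judged:
By the outcome, as a careful person would: the job done as asked, in the order asked, and still so for the second after the job is handed in, with the robot touching nothing.
It also fails if it takes over 51 s, if anything falls off the work surface, if the arm or the gripper's body presses on something with over 40 N, if the wrist force passes 120 N, or if a joint passes its speed limit or range.

## Working session

There is one attempt and no reset: what is moved stays moved. The work goes in short steps, Python scripts to look and compute and a tool call to move; the robot and the scene stay as the last step left them, time stands still between calls to the robot, and variables do not carry over. Pictures are saved under pics/ and viewed, at most 10 in all, crops included, and the job is handed in when it is done.

Besides the shell and the picture viewer there is one more tool, called after "Request:" in YAML: its name, and indented under it one key for each argument. carry_out: Moves the arm, as the interface text tells. Its arguments: {"type":"object","properties":{"moves":{"type":"string"},"squeeze":{"type":"number"}},"required":["moves"]}

```bash
mkdir -p pics
cat > h.py <<'E'
import numpy as np, cv2
from scipy.spatial.transform import Rotation as R
from plant import get_obs, imaging, bot
def cam(name, obs=None):
    c=imaging.calibration(name); f=200/np.tan(np.radians(c['vfov'])/2)
    if 'rvec' in c:
        Rm=cv2.Rodrigues(np.array(c['rvec'],float))[0]; t=np.array(c['tvec'],float).ravel()
    else:
        M=np.array(c['mount']); Rt=R.from_quat(obs['eef_rot']).as_matrix()
        Rw=Rt@M[:3,:3]; o=Rt@M[:3,3]+obs['ee_pos']; Rm=Rw.T; t=-Rm@o
    return dict(f=f,cx=c['cx'],cy=c['cy'],k=c['k1'],R=Rm,t=t)
def proj(c,P):
    p=(c['R']@np.atleast_2d(P).T).T+c['t']; s=p[:,:2]/p[:,2:]
    s=s*(1+c['k']*(s**2).sum(1,keepdims=True)); return s*c['f']+[c['cx'],c['cy']]
def ray(c,uv):
    d=(np.array(uv)-[c['cx'],c['cy']])/c['f']; s=d.copy()
    for _ in range(20): s=d/(1+c['k']*(s@s))
    return -c['R'].T@c['t'], c['R'].T@np.array([s[0],s[1],1])
def at_z(c,uv,z):
    o,d=ray(c,uv); return o+d*(z-o[2])/d[2]
def px(a): return np.array([a[1]*640,a[0]*400])
E
python3 - <<'E'
from h import *
np.set_printoptions(precision=3,suppress=True)
for n in ['top','scene']:
    cv2.imwrite(f'pics/{n}0.png',imaging.capture(n)); c=cam(n)
    print(n,'eye',-c['R'].T@c['t'],c['f'])
    for t,z in [('cassette_p_mid',.079),('solo_place',.079),('slot_1',.054),('slot_2',.054),('slot_3',.054),('slot_4',.054),('slot_5',.054),('ladder',0),('reagent_mid',.0425)]:
        for d in imaging.mark_of(t,n)[:4]:
            u=px(d['at']); print(t,round(d['p'],2),u,at_z(c,u,z))
print(get_obs())
E
```

```text
top eye [ 0.417 -0.049  0.934] 446.8575785056602
cassette_p_mid 0.78 [456.384 257.12 ] [ 0.525 -0.294  0.079]
solo_place 0.77 [456.192 258.   ] [ 0.524 -0.293  0.079]
solo_place 0.36 [455.296 253.2  ] [ 0.533 -0.291  0.079]
slot_1 0.82 [185.216 247.68 ] [0.473 0.235 0.054]
slot_1 0.8 [193.088 223.32 ] [0.523 0.229 0.054]
slot_1 0.74 [184.704 253.68 ] [0.461 0.234 0.054]
slot_1 0.71 [190.208 233.2  ] [0.503 0.231 0.054]
slot_2 0.82 [185.216 247.68 ] [0.473 0.235 0.054]
slot_2 0.8 [193.088 223.32 ] [0.523 0.229 0.054]
slot_2 0.74 [184.704 253.68 ] [0.461 0.234 0.054]
slot_2 0.71 [190.208 233.2  ] [0.503 0.231 0.054]
slot_3 0.82 [185.216 247.68 ] [0.473 0.235 0.054]
slot_3 0.8 [193.088 223.32 ] [0.523 0.229 0.054]
slot_3 0.74 [184.704 253.68 ] [0.461 0.234 0.054]
slot_3 0.71 [190.208 233.2  ] [0.503 0.231 0.054]
slot_4 0.82 [185.216 247.68 ] [0.473 0.235 0.054]
slot_4 0.8 [193.088 223.32 ] [0.523 0.229 0.054]
slot_4 0.74 [184.704 253.68 ] [0.461 0.234 0.054]
slot_4 0.71 [190.208 233.2  ] [0.503 0.231 0.054]
slot_5 0.82 [185.216 247.68 ] [0.473 0.235 0.054]
slot_5 0.8 [193.088 223.32 ] [
[... 1365 characters left out ...]
.   ] [0.537 0.226 0.054]
ladder 0.71 [384.896 199.32 ] [0.518 0.224 0.   ]
reagent_mid 0.73 [309.632 235.32 ] [ 0.615 -0.077  0.042]
reagent_mid 0.63 [379.2  174.08] [0.449 0.254 0.042]
reagent_mid 0.2 [238.016 262.88 ] [ 0.625 -0.256  0.042]
{'time': 1.0, 'joint_pos': array([ 1.02 ,  0.528,  1.433, -0.   ,  1.181, -0.179]), 'joint_velocities': array([-0.   ,  0.003, -0.   , -0.   ,  0.002,  0.001]), 'effort': array([ -0.   , -44.002, -17.699,   0.064,   0.05 ,  -0.   ]), 'ee_pos': array([0.227, 0.582, 0.245]), 'eef_rot': array([ 0.185,  0.983, -0.   , -0.   ]), 'force': array([0.285, 0.33 , 0.019]), 'torque': array([-0.021, -0.022,  0.009]), 'grasp_force': 0.0, 'width': 0.9992637573690358}
```

Run:
```python
import cv2
a=cv2.imread('pics/top0.png')
cv2.imwrite('pics/lad.png',cv2.resize(a[190:290,130:250],None,fx=5,fy=5,interpolation=cv2.INTER_CUBIC))
cv2.imwrite('pics/stand.png',cv2.resize(a[150:300,390:550],None,fx=4,fy=4,interpolation=cv2.INTER_CUBIC))
```

```text
(no output)
```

View pics/top0.png

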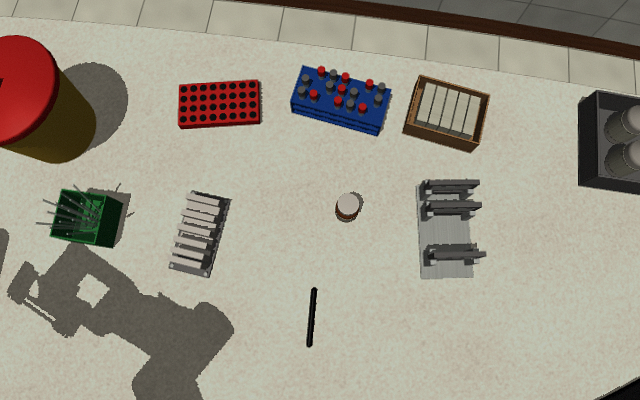

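View pics/scene0.png

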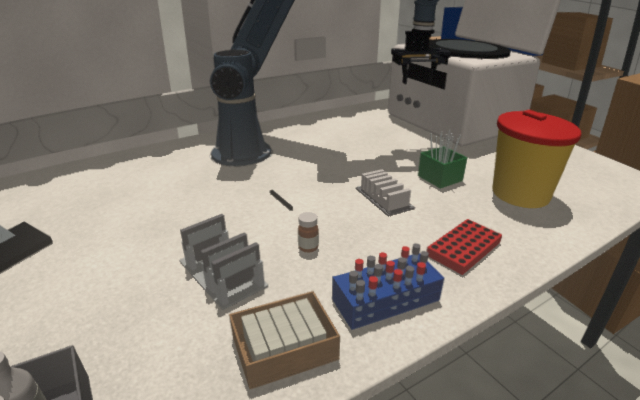

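```bash
sleep 0
```

```text
(no output)
```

View pics/lad.png

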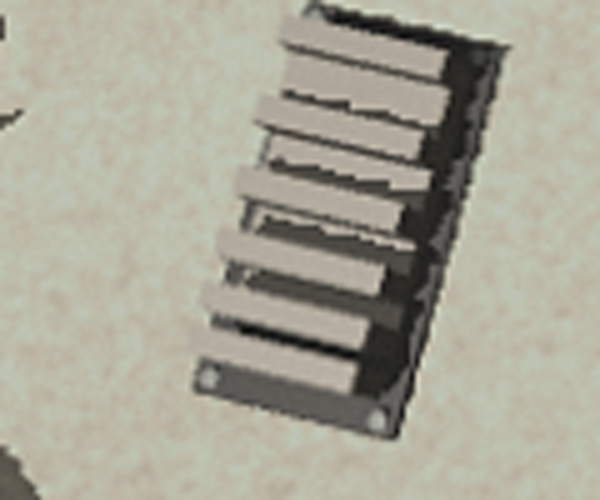

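View pics/stand.png

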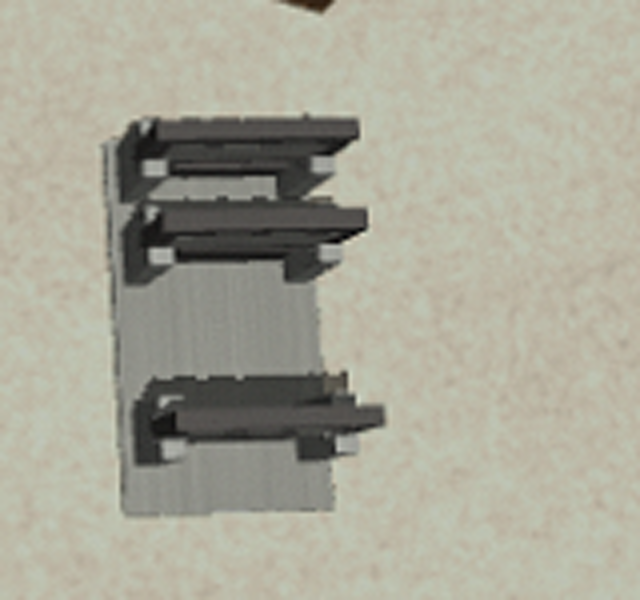

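Top view: the ladder's narrow slots are nearest the robot (crop bottom, about px 170–230, 190–275). The solo cassette is the lower one on the stand (~px 456,255). The jar is at (348,205), with the free-space path above it. Now I'll get the geometry and the wrist mount.

Run:
```python
from h import *
from scipy.optimize import least_squares
np.set_printoptions(precision=4,suppress=True)
c=cam('top'); s=cam('scene')
# ladder: end-wall corners from crop (5x, off 130,190); local (x,y) z=.054 ; image left=+y
uv=np.array([[203,330],[357,358],[197,362],[352,392],[285,15],[447,50],[280,45],[443,80]])/5+[130,190]
L=np.array([[-59,35],[-59,-35],[-71,35],[-71,-35],[71,35],[71,-35],[59,35],[59,-35]])/1000
def P(q): 
    a=q[2]; return np.c_[L@np.array([[np.cos(a),-np.sin(a)],[np.sin(a),np.cos(a)]]).T+q[:2],np.full(8,.054)]
r=least_squares(lambda q:(proj(c,P(q))-uv).ravel(),[.5,.23,-.2],loss='soft_l1');print('ladder',r.x,r.fun.reshape(-1,2)[:8].round(1))
# cassette triangulation
o1,d1=ray(c,[456.3,257.3]);o2,d2=ray(s,[205.7,231.])
k=np.linalg.lstsq(np.c_[d1,-d2],o2-o1,rcond=None)[0];print('tri',o1+k[0]*d1,o2+k[1]*d2)
for u in [(457,157.5)]:pass
for u in ([385,405],[383,430],[183,405],[175,437]):
    print(at_z(c,np.array(u)/4+[390,150],.104))
print(np.array(imaging.calibration('wrist')['mount']),imaging.calibration('wrist')['vfov'])
```

```text
ladder [ 0.5092  0.224  -0.0687] [[-0.7 -0.5]
 [ 2.   1.5]
 [-1.1 -1. ]
 [ 1.5  0.7]
 [-0.   0.1]
 [ 0.4  0.1]
 [-0.6 -0.2]
 [-0.3 -0.3]]
tri [ 0.525  -0.2939  0.078 ] [ 0.5269 -0.289   0.0768]
[ 0.5405 -0.3427  0.104 ]
[ 0.5286 -0.3425  0.104 ]
[ 0.5279 -0.2467  0.104 ]
[ 0.5125 -0.2443  0.104 ]
[[ 0.0006 -0.9607 -0.2776  0.0755]
 [ 1.      0.0007 -0.0002 -0.0006]
 [ 0.0004 -0.2776  0.9607 -0.1408]
 [ 0.      0.      0.      1.    ]] 68.16896964744825
```

Request:
carry_out:
  moves: "0.028 -0.036 0 0 0 -0.127 1;0.028 -0.036 0 0 0 -0.127 1;0.028 -0.036 0 0 0 -0.127 1;0.028 -0.036 0 0 0 -0.127 1;0.028 -0.036 0 0 0 -0.127 1"
  squeeze: 25

```text
time: 1.62
ee_pos: [0.3679, 0.4012, 0.2447]
eef_rot: [0.484, 0.875, 0.0, 0.0]
force: [1.1, -0.1, 1.1]
width: 0.999
grasp_force: 0.0
```

Request:
carry_out:
  moves: "0.028 -0.036 0 0 0 -0.127 1;0.028 -0.036 0 0 0 -0.127 1;0.028 -0.036 0 0 0 -0.127 1;0.028 -0.036 0 0 0 -0.127 1;0.028 -0.036 0 0 0 -0.127 1"

```text
time: 2.25
ee_pos: [0.508, 0.2211, 0.2447]
eef_rot: [0.733, 0.68, 0.0, 0.0]
force: [-0.2, 0.2, -0.8]
width: 1.0
grasp_force: 0.0
```

```bash
cat > look.py <<'E'
from h import *
import sys,pickle
n=sys.argv[1]; o=get_obs(); im=imaging.capture('wrist'); o2=get_obs()
cv2.imwrite(f'pics/{n}.png',im); pickle.dump(o,open(f'{n}.pkl','wb'))
np.set_printoptions(precision=4,suppress=True)
print(o['time'],o['ee_pos'],R.from_quat(o['eef_rot']).as_matrix()[:,1],np.abs(o['joint_velocities']).max(),o2['ee_pos'])
c=cam('wrist',o)
for a in sys.argv[2:]:
    t,z=a.split(',')
    for d in imaging.mark_of(t,'wrist')[:6]: u=px(d['at']); print(t,round(d['p'],2),u,at_z(c,u,float(z)))
E
python3 look.py w1 slot_1,.054 ladder,0
```

```text
2.25 [0.508  0.2211 0.2447] [ 0.9972 -0.0753  0.0005] 0.6210108763687094 [0.5125 0.2169 0.2449]
slot_1 0.93 [308.992 180.   ] [0.4996 0.2264 0.054 ]
slot_1 0.81 [332.672 178.8  ] [0.5267 0.2257 0.054 ]
slot_1 0.81 [358.592 180.   ] [0.5562 0.2221 0.054 ]
slot_1 0.76 [269.632 178.4  ] [0.4549 0.2316 0.054 ]
slot_1 0.65 [284.8 179.8] [0.472  0.2287 0.054 ]
ladder 0.91 [318.4  170.92] [0.5106 0.2263 0.    ]
ladder 0.68 [358.528 181.4  ] [0.5629 0.2082 0.    ]
```

View pics/w1.png

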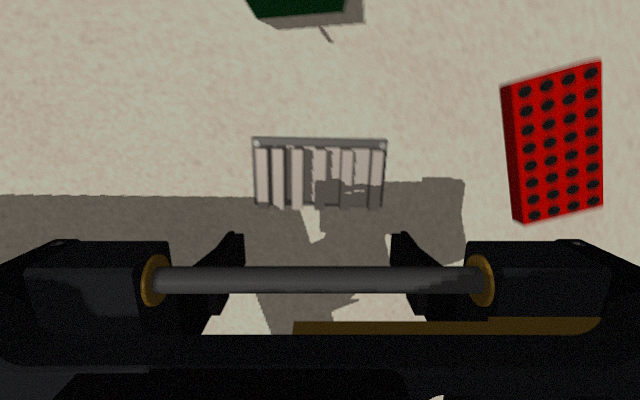

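The wrist view shows the ladder with its slots at columns 270–359, rows ~180, narrow to the left. I'll go lower for a sharper, settled look.

Request:
carry_out:
  moves: "0 -0.015 -0.043 0 0 0 1;0 -0.015 -0.042 0 0 0 1;0 0 0 0 0 0 1;0 0 0 0 0 0 1;0 0 0 0 0 0 1"

```text
time: 3.02
ee_pos: [0.5082, 0.1934, 0.1614]
eef_rot: [0.731, 0.682, 0.002, 0.001]
force: [0.4, -0.1, 0.9]
width: 0.995
grasp_force: 0.0
```

```bash
python3 look.py w2 slot_1,.054 ladder,0; python3 look.py w3 slot_1,.054
python3 - <<'E'
import cv2
a=cv2.imread('pics/w3.png')
cv2.imwrite('pics/w3c.png',cv2.resize(a[90:240,220:420],None,fx=4,fy=4,interpolation=cv2.INTER_CUBIC))
E
```

```text
3.025 [0.5082 0.1934 0.1614] [ 0.9976 -0.0697  0.0039] 0.0040464957262055755 [0.508  0.1933 0.1613]
slot_1 0.98 [299.52 168.12] [0.4964 0.2271 0.054 ]
slot_1 0.67 [369.408 168.   ] [0.5554 0.223  0.054 ]
slot_1 0.66 [247.808 165.92 ] [0.453 0.232 0.054]
slot_1 0.65 [334.912 168.32 ] [0.5263 0.2248 0.054 ]
slot_1 0.59 [274.176 170.4  ] [0.4748 0.2266 0.054 ]
ladder 0.88 [313.472 157.68 ] [0.5079 0.2278 0.    ]
ladder 0.27 [368.896 168.92 ] [0.5641 0.2123 0.    ]
3.175 [0.5077 0.1929 0.1608] [ 0.9975 -0.0702  0.0026] 0.00715156962997464 [0.5075 0.1928 0.1606]
slot_1 0.86 [301.824 168.8  ] [0.4977 0.2259 0.054 ]
slot_1 0.75 [247.488 166.52 ] [0.4522 0.2311 0.054 ]
slot_1 0.69 [334.272 168.   ] [0.5251 0.2247 0.054 ]
slot_1 0.64 [275.328 168.8  ] [0.4753 0.2275 0.054 ]
slot_1 0.63 [371.2 167.8] [0.5562 0.2227 0.054 ]
```

View pics/w3c.png

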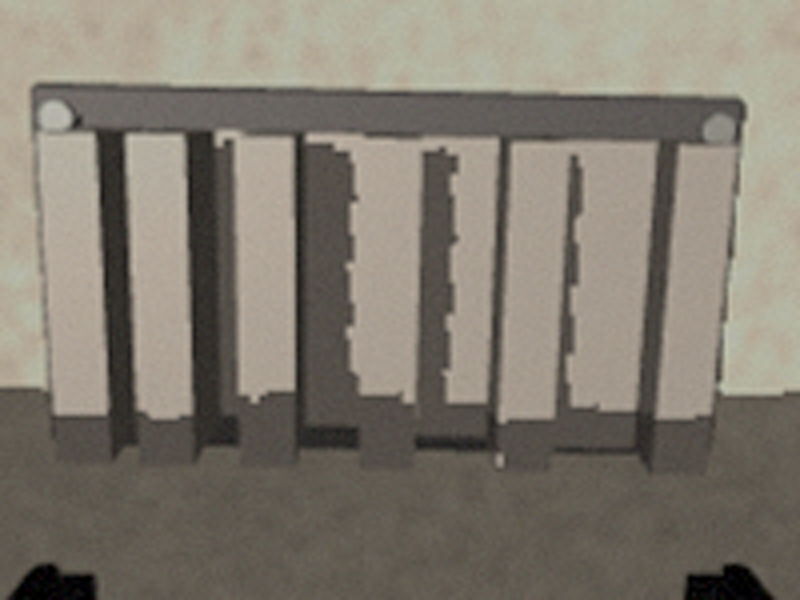

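The crop shows all six wall tops, with edges from x≈46 to 728 and ends at y≈131–143 and 462–472. I'll fit the ladder pose to these edges.

```bash
cat > fit.py <<'E'
from h import *
import pickle
from scipy.optimize import least_squares
np.set_printoptions(precision=4,suppress=True)
c=cam('wrist',pickle.load(open('w3.pkl','rb')))
W=lambda u,v:at_z(c,np.array([u,v])/4+[219.6,89.6],.054)[:2]
E=[-71,-59,-53,-41,-31,-19,7,25,37,59,71]
X=[(e,W(u,150)) for e,u in zip(E,[39,100,128,186,236,295,423,510,570,676,738])]
X+=[(e,W(u,440)) for e,u in zip(E[:6]+[-5,7,25,37,59,71],[56,114,139,196,242,298,360,414,495,550,652,710])]
Y=[(35,W(*p)) for p in [(65,131),(160,133),(265,136),(390,137),(540,140),(705,143)]]+[(-35,W(*p)) for p in [(85,462),(168,462),(270,465),(385,468),(525,469),(680,472)]]
def f(q):
    ex=np.array([np.cos(q[2]),np.sin(q[2])]);ey=np.array([-ex[1],ex[0]])
    return [((p-q[:2])@ex*1000-e) for e,p in X]+[((p-q[:2])@ey*1000-e) for e,p in Y]
r=least_squares(f,[.51,.225,-.07],loss='soft_l1');print(r.x,np.array(f(r.x)).round(1))
ex=np.array([np.cos(r.x[2]),np.sin(r.x[2])])
for n,l in enumerate([-56,-36,-12,16,48]): print(n+1,r.x[:2]+ex*l/1000)
E
python3 fit.py
```

```text
[ 0.5097  0.2268 -0.0886] [ 0.1  0.5  0.2 -0.1  0.1  0.1  0.1 -0.2 -0.  -0.5  0.1 -0.1  0.5 -0.1
  0.3  0.3  0.5 -0.  -0.3 -0.6 -0.6 -0.4  0.2 -0.1 -0.1 -0.3  0.  -0.
  0.   0.   0.3  0.1 -0.2  0.1  0.1]
1 [0.4539 0.2318]
2 [0.4738 0.23  ]
3 [0.4977 0.2279]
4 [0.5256 0.2254]
5 [0.5575 0.2226]
```

Request:
carry_out:
  moves: "0.002 -0.05 0.02 0 0 0 1;0.002 -0.05 0.02 0 0 0 1;0.002 -0.05 0.02 0 0 0 1;0.002 -0.05 0 0 0 0 1;0.002 -0.05 0 0 0 0 1"

```text
time: 3.9
ee_pos: [0.5172, -0.0594, 0.2204]
eef_rot: [0.732, 0.682, 0.0, 0.001]
force: [0.7, 0.6, -0.2]
width: 1.0
grasp_force: 0.0
```

Request:
carry_out:
  moves: "0.002 -0.052 0 0 0 0 1;0.002 -0.052 0 0 0 0 1;0.002 -0.052 0 0 0 0 1;0.002 -0.052 0 0 0 0 1;0.002 -0.052 0 0 0 0 1"

```text
time: 4.53
ee_pos: [0.5269, -0.3194, 0.2198]
eef_rot: [0.732, 0.681, 0.0, 0.0]
force: [1.2, -0.0, -1.5]
width: 0.999
grasp_force: 0.0
```

Request:
carry_out:
  moves: "0 0 0 0 0 0 1;0 0 0 0 0 0 1;0 0 0 0 0 0 1;0 0 0 0 0 0 1;0 0 0 0 0 0 1"

```text
time: 5.15
ee_pos: [0.5272, -0.3168, 0.2197]
eef_rot: [0.731, 0.682, 0.0, 0.0]
force: [0.7, -0.6, -0.1]
width: 0.995
grasp_force: 0.0
```

```bash
python3 look.py s1 cassette_p_mid,.079
python3 - <<'E'
import cv2
a=cv2.imread('pics/s1.png')
cv2.imwrite('pics/s1c.png',cv2.resize(a[60:260,220:480],None,fx=3,fy=3,interpolation=cv2.INTER_CUBIC))
E
```

```text
5.15 [ 0.5272 -0.3168  0.2197] [ 0.9976 -0.0697  0.    ] 0.005470152416134437 [ 0.5272 -0.3171  0.2197]
cassette_p_mid 0.97 [318.208 177.2  ] [ 0.5299 -0.2989  0.079 ]
cassette_p_mid 0.16 [416.704 150.8  ] [ 0.6244 -0.2801  0.079 ]
```

View pics/s1c.png

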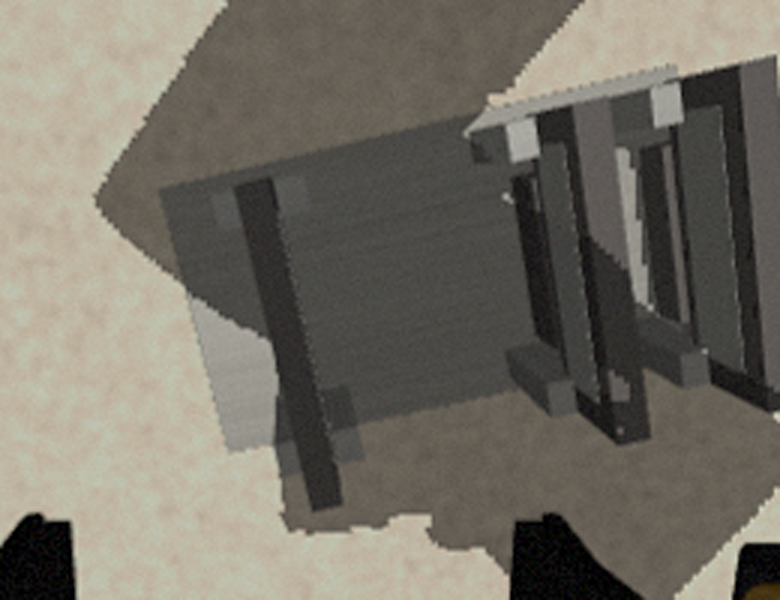

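The panel's top face runs from (235–272, 181) to (312–342, 507) in the crop. It is tilted relative to the tool.

Run:
```python
from h import *
import pickle
np.set_printoptions(precision=4,suppress=True)
o=pickle.load(open('s1.pkl','rb'));c=cam('wrist',o)
w=[at_z(c,np.array(u)/3+[219.6,59.6],.104)[:2] for u in [(235,185),(272,178),(312,511),(342,503)]]
print(np.array(w)); a=(w[0]+w[1])/2;b=(w[2]+w[3])/2;d=a-b
yaw=np.arctan2(-d[0],d[1]);print('len',np.linalg.norm(d),np.linalg.norm(w[0]-w[1]),'ctr',(a+b)/2,'yaw',yaw)
B=[at_z(c,np.array(u)/3+[219.6,59.6],.004)[:2] for u in [(160,188),(230,452)]];d=B[0]-B[1];print(B,np.linalg.norm(d),np.arctan2(-d[0],d[1]))
y=R.from_quat(o['eef_rot']).as_matrix()[:,1];print('tool yaw',np.arctan2(y[1],y[0]),o['ee_pos'])
```

```text
[[ 0.5164 -0.2452]
 [ 0.5269 -0.244 ]
 [ 0.5317 -0.3439]
 [ 0.5412 -0.3419]]
len 0.09947949680177777 0.010512152936590653 ctr [ 0.5291 -0.2938] yaw 0.14916839639457952
[array([ 0.481 , -0.2456]), array([ 0.4985, -0.3548])] 0.11056655459478326 0.15948232993801448
tool yaw -0.06975679789224747 [ 0.5272 -0.3168  0.2197]
```

Request:
carry_out:
  moves: "0.001 0.012 -0.01 0 0 0.111 1;0.001 0.011 -0.02 0 0 0.111 1;0 0 -0.03 0 0 0 1;0 0 0 0 0 0 1;0 0 0 0 0 0 1"

```text
time: 5.88
ee_pos: [0.5295, -0.2952, 0.1603]
eef_rot: [0.652, 0.758, 0.0, 0.001]
force: [-0.6, 0.2, -0.5]
width: 1.002
grasp_force: 0.0
```

Request:
carry_out:
  moves: "0 0.0015 -0.036 0 0 0 1;0 0 -0.035 0 0 0 1;0 0 0 0 0 0 1;0 0 0 0 0 0 -1;0 0 0 0 0 0 -1"
  squeeze: 25

```text
time: 6.5
ee_pos: [0.5302, -0.2942, 0.0906]
eef_rot: [0.652, 0.758, 0.0, 0.002]
force: [-0.1, -0.3, -0.8]
width: 0.861
grasp_force: 0.0
```

Request:
carry_out:
  moves: "0 0 0 0 0 0 -1;0 0 0 0 0 0 -1;0 0 0 0 0 0 -1;0 0 0 0 0 0 -1;0 0 0 0 0 0 -1"

```text
time: 7.12
ee_pos: [0.529, -0.2932, 0.0885]
eef_rot: [0.652, 0.758, -0.0, -0.0]
force: [0.3, -0.2, 0.5]
width: 0.287
grasp_force: 0.0
```

Request:
carry_out:
  moves: "0 0 0 0 0 0 -1;0 0 0 0 0 0 -1;0 0 0 0 0 0 -1;0 0 0 0 0 0 -1;0 0 0 0 0 0 -1"

```text
time: 7.75
ee_pos: [0.529, -0.2932, 0.0885]
eef_rot: [0.652, 0.758, -0.0, -0.0]
force: [0.3, -0.1, 0.2]
width: 0.114
grasp_force: 25.0
```

Request:
carry_out:
  moves: "0 0 0.02 0 0 0 -1;0 0 0.025 0 0 0 -1;0 0 0.04 0 0 0 -1;0 0 0.04 0 0 0 -1;0 0 0 0 0 0 -1"

```text
time: 8.38
ee_pos: [0.5308, -0.2945, 0.2169]
eef_rot: [0.652, 0.758, 0.0, 0.004]
force: [0.6, -0.4, -1.2]
width: 0.112
grasp_force: 25.0
```

Run:
```python
from h import *
o=get_obs();print(o['time'],o['ee_pos'],o['force'],o['width'])
s=imaging.capture('scene');c=cam('scene')
cv2.imwrite('pics/sl.png',s)
ct=np.array(o['ee_pos'])-[0,0,.0345]  # panel lower edge centre
y=np.array([-np.sin(.15),np.cos(.15),0])
P=[ct+[0,0,-z] for z in (0,.028,.036,.044)]+[ct+.03*y,ct-.03*y]
u=proj(c,P);print(u.round(1))
m=proj(c,ct)[0].astype(int)
k=s[m[1]-50:m[1]+50,m[0]-60:m[0]+60]
cv2.imwrite('pics/slc.png',cv2.resize(k,None,fx=6,fy=6,interpolation=cv2.INTER_CUBIC));print(m)
```

```text
8.375 [ 0.53080384 -0.29451257  0.21692867] [ 0.61336789 -0.42712924 -1.19496557] 0.11248423249578379
[[196.7 190. ]
 [198.6 201.8]
 [199.2 205.1]
 [199.7 208.4]
 [209.8 185.6]
 [183.1 194.6]]
[196 190]
```

View pics/slc.png

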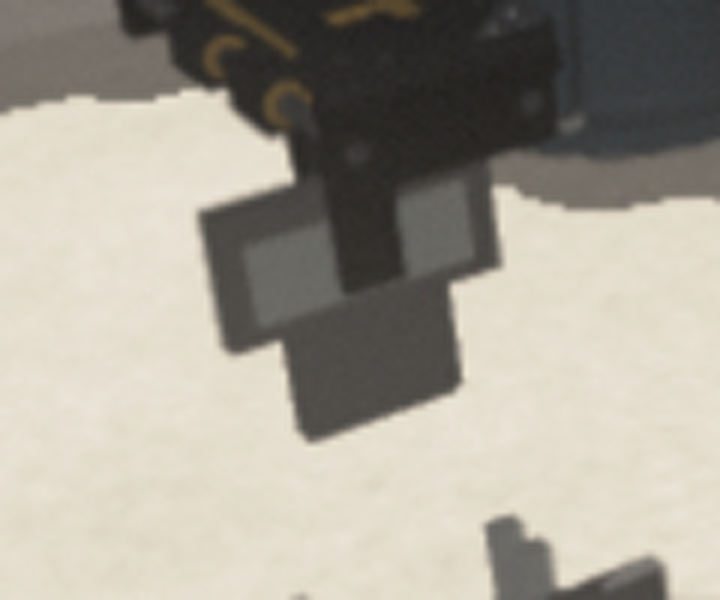

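The tongue measures about 36 mm against the 50 mm panel (left edge 334→436 of the crop against 140 rows for the panel). Slot 3 is the best first try, and the depth it reaches will confirm or refute it.

Request:
carry_out:
  moves: "-0.003 0.052 0 0 0 -0.024 -1;-0.003 0.052 0 0 0 -0.024 -1;-0.003 0.052 0 0 0 -0.024 -1;-0.003 0.052 0 0 0 -0.024 -1;-0.003 0.052 0 0 0 -0.024 -1"

```text
time: 9.05
ee_pos: [0.5124, -0.0313, 0.2116]
eef_rot: [0.697, 0.718, -0.001, -0.002]
force: [0.4, 0.1, -1.2]
width: 0.113
grasp_force: 25.0
```

Request:
carry_out:
  moves: "-0.003 0.052 0 0 0 -0.024 -1;-0.003 0.052 0 0 0 -0.024 -1;-0.003 0.052 0 0 0 -0.024 -1;-0.003 0.052 0 0 0 -0.024 -1;-0.003 0.052 0 0 0 -0.024 -1"

```text
time: 9.68
ee_pos: [0.4974, 0.2281, 0.2114]
eef_rot: [0.738, 0.675, -0.002, -0.001]
force: [0.5, -0.8, -1.4]
width: 0.114
grasp_force: 25.0
```

Request:
carry_out:
  moves: "-0.001 0 -0.03 0 0 0 -1;0 0 -0.03 0 0 0 -1;0 0 0 0 0 0 -1;0 0 0 0 0 0 -1;0 0 0 0 0 0 -1"

```text
time: 10.3
ee_pos: [0.4988, 0.2267, 0.1544]
eef_rot: [0.738, 0.675, 0.001, 0.0]
force: [0.1, 0.6, -0.5]
width: 0.117
grasp_force: 25.0
```

```bash
python3 look.py h1
python3 - <<'E'
from h import *
import pickle
o=get_obs();y=R.from_quat(o['eef_rot']).as_matrix()
print(np.arctan2(y[1,1],y[0,1]),y[:,2],o['ee_pos'],o['force'],o['torque'])
a=cv2.imread('pics/h1.png');s=imaging.capture('scene');c=cam('scene');m=proj(c,o['ee_pos'])[0].astype(int);print(m)
cv2.imwrite('pics/h1v.png',np.hstack([cv2.resize(a[60:360,200:440],(480,600)),cv2.resize(s[m[1]-50:m[1]+70,m[0]-32:m[0]+32],(320,600))]))
E
```

```text
10.3 [0.4988 0.2267 0.1544] [ 0.996  -0.0894  0.0018] 0.007531092063661414 [0.4988 0.2267 0.1546]
-0.08942787693935123 [ 2.12587379e-03  4.90163409e-04 -9.99997620e-01] [0.49881239 0.22673493 0.15457599] [-0.55236411  0.61128178 -0.67109786] [-0.12114542  0.044434    0.02720394]
[385 146]
```

View pics/h1v.png

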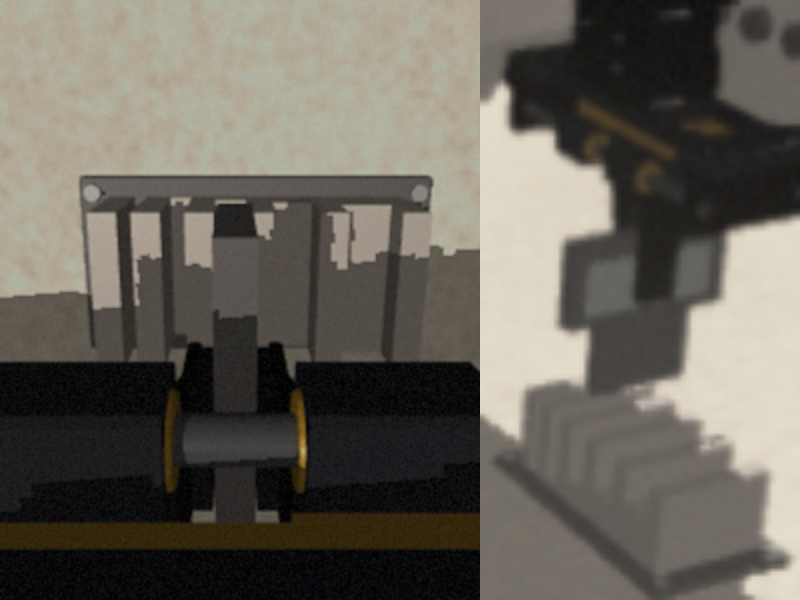

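Left (wrist): the panel is centred at column ~318 and sits vertically over the ladder. Right (scene): the tongue hangs straight, above slot 3. I'll check the lateral camera bias from where the gripped panel appears.

Run:
```python
from h import *
import pickle
o=pickle.load(open('h1.pkl','rb'));c=cam('wrist',o)
a=cv2.imread('pics/h1.png').astype(float).mean(2)
Rt=R.from_quat(o['eef_rot']).as_matrix()
for r in (190,200,210,320):
    g=np.diff(cv2.GaussianBlur(a,(3,3),0)[r]); L=300+np.argmax(np.abs(g[300:314])); H=322+np.argmax(np.abs(g[322:336]))
    # unproject both edges onto panel top plane
    z=o['ee_pos'][2]+.0155
    p=[Rt.T@(at_z(c,np.array([e+.5,r]),z)-o['ee_pos']) for e in (L,H)]
    print(r,L,H,np.array(p).round(4)[:,:2])
print(c['cx'],c['cy'])
```

```text
190 305 328 [[ 0.0441 -0.0048]
 [ 0.0441  0.0053]]
200 305 328 [[ 0.0396 -0.0048]
 [ 0.0396  0.0053]]
210 305 327 [[ 0.035  -0.0049]
 [ 0.035   0.0049]]
320 307 327 [[-0.0226 -0.0044]
 [-0.0226  0.0055]]
317.1330867027207 201.10454450731143
```

Request:
carry_out:
  moves: "-0.001 0.0015 -0.015 0 0 0 -1;0 0 -0.01 0 0 0 -1;0 0 0 0 0 0 -1;0 0 0 0 0 0 -1;0 0 0 0 0 0 -1"

```text
time: 11.02
ee_pos: [0.4973, 0.2283, 0.1288]
eef_rot: [0.738, 0.675, 0.0, 0.0]
force: [-0.2, -0.3, -1.2]
width: 0.114
grasp_force: 25.0
```

Request:
carry_out:
  moves: "0 0 -0.003 0 0 0 -1;0 0 -0.003 0 0 0 -1;0 0 -0.002 0 0 0 -1;0 0 0 0 0 0 -1;0 0 0 0 0 0 -1"

```text
time: 11.65
ee_pos: [0.4971, 0.2283, 0.1205]
eef_rot: [0.738, 0.675, 0.0, 0.0]
force: [0.4, 0.4, -1.8]
width: 0.111
grasp_force: 25.0
```

Request:
carry_out:
  moves: "0 0 -0.003 0 0 0 -1;0 0 -0.003 0 0 0 -1;0 0 -0.002 0 0 0 -1;0 0 0 0 0 0 -1;0 0 0 0 0 0 -1"

```text
time: 12.28
ee_pos: [0.4971, 0.2283, 0.1126]
eef_rot: [0.738, 0.675, 0.0, 0.0]
force: [-0.0, -0.0, -1.9]
width: 0.114
grasp_force: 25.0
```

Request:
carry_out:
  moves: "0 0 -0.004 0 0 0 -1;0 0 -0.004 0 0 0 -1;0 0 -0.004 0 0 0 -1;0 0 0 0 0 0 -1;0 0 0 0 0 0 -1"

```text
time: 12.9
ee_pos: [0.4971, 0.2283, 0.1005]
eef_rot: [0.738, 0.675, -0.0, -0.0]
force: [0.4, 0.4, -1.5]
width: 0.117
grasp_force: 25.0
```

Request:
carry_out:
  moves: "0 0 -0.003 0 0 0 -1;0 0 -0.003 0 0 0 -1;0 0 -0.002 0 0 0 -1;0 0 0 0 0 0 -1;0 0 0 0 0 0 -1"

```text
time: 13.52
ee_pos: [0.4974, 0.2284, 0.0962]
eef_rot: [0.738, 0.675, 0.001, 0.001]
force: [-5.0, -1.5, 24.5]
width: 0.114
grasp_force: 25.1
```

It stopped at z = 0.096, which is 8 mm proud: slot 3 is too wide and shallow, so this is the 8 × 44 tongue and it belongs in slot 2. I'll withdraw straight up and shift over.

Request:
carry_out:
  moves: "0 0 0.006 0 0 0 -1;0 0 0.02 0 0 0 -1;0 0 0.022 0 0 0 -1;0 0 0 0 0 0 -1;0 0 0 0 0 0 -1"

```text
time: 14.15
ee_pos: [0.4965, 0.2282, 0.1398]
eef_rot: [0.738, 0.675, -0.001, -0.0]
force: [0.6, 0.0, -1.9]
width: 0.106
grasp_force: 25.0
```

Request:
carry_out:
  moves: "-0.012 0.001 0 0 0 0 -1;-0.0115 0.001 0 0 0 0 -1;0 0 0 0 0 0 -1;0 0 0 0 0 0 -1;0 0 0 0 0 0 -1"

```text
time: 14.78
ee_pos: [0.4741, 0.2304, 0.1406]
eef_rot: [0.738, 0.675, 0.0, 0.0]
force: [0.5, -0.7, -0.8]
width: 0.114
grasp_force: 25.0
```

Request:
carry_out:
  moves: "0 0 -0.006 0 0 0 -1;0 0 -0.003 0 0 0 -1;0 0 -0.002 0 0 0 -1;0 0 0 0 0 0 -1;0 0 0 0 0 0 -1"

```text
time: 15.4
ee_pos: [0.4736, 0.2303, 0.1296]
eef_rot: [0.738, 0.675, 0.0, 0.0]
force: [-0.4, 0.5, -1.2]
width: 0.112
grasp_force: 25.0
```

Request:
carry_out:
  moves: "0 0 -0.002 0 0 0 -1;0 0 -0.002 0 0 0 -1;0 0 0 0 0 0 -1;0 0 0 0 0 0 -1;0 0 0 0 0 0 -1"

```text
time: 16.02
ee_pos: [0.4735, 0.2303, 0.1256]
eef_rot: [0.738, 0.675, 0.0, 0.0]
force: [-0.9, -0.8, -1.6]
width: 0.114
grasp_force: 25.0
```

Request:
carry_out:
  moves: "0 0 -0.004 0 0 0 -1;0 0 -0.004 0 0 0 -1;0 0 -0.004 0 0 0 -1;0 0 0 0 0 0 -1;0 0 0 0 0 0 -1"

```text
time: 16.65
ee_pos: [0.4735, 0.2303, 0.1135]
eef_rot: [0.738, 0.675, -0.0, -0.0]
force: [0.1, -0.3, -1.4]
width: 0.114
grasp_force: 25.0
```

Request:
carry_out:
  moves: "0 0 -0.004 0 0 0 -1;0 0 -0.004 0 0 0 -1;0 0 -0.004 0 0 0 -1;0 0 0 0 0 0 -1;0 0 0 0 0 0 -1"

```text
time: 17.27
ee_pos: [0.4735, 0.2303, 0.1015]
eef_rot: [0.738, 0.675, -0.0, 0.0]
force: [0.0, -0.3, -1.3]
width: 0.111
grasp_force: 25.0
```

Request:
carry_out:
  moves: "0 0 -0.003 0 0 0 -1;0 0 -0.003 0 0 0 -1;0 0 -0.002 0 0 0 -1;0 0 0 0 0 0 -1;0 0 0 0 0 0 -1"

```text
time: 17.9
ee_pos: [0.4735, 0.2303, 0.0936]
eef_rot: [0.738, 0.675, 0.0, 0.0]
force: [0.1, -0.1, -0.9]
width: 0.114
grasp_force: 25.0
```

Request:
carry_out:
  moves: "0 0 -0.002 0 0 0 -1;0 0 -0.0015 0 0 0 -1;0 0 -0.001 0 0 0 -1;0 0 0 0 0 0 -1;0 0 0 0 0 0 -1"

```text
time: 18.52
ee_pos: [0.4736, 0.2303, 0.0891]
eef_rot: [0.738, 0.675, 0.0, 0.0]
force: [0.3, -0.2, -2.5]
width: 0.118
grasp_force: 25.0
```

Request:
carry_out:
  moves: "0 0 -0.001 0 0 0 -1;0 0 -0.001 0 0 0 -1;0 0 0 0 0 0 -1;0 0 0 0 0 0 -1;0 0 0 0 0 0 -1"

```text
time: 19.15
ee_pos: [0.4736, 0.2303, 0.0883]
eef_rot: [0.738, 0.675, 0.0, 0.0]
force: [-2.1, -0.4, 9.0]
width: 0.117
grasp_force: 25.0
```

Contact came at z = 0.088, exactly the flush height, and the panel is centred. Now I'll release.

Request:
carry_out:
  moves: "0 0 0.001 0 0 0 -1;0 0 0 0 0 0 0.5;0 0 0 0 0 0 0.5;0 0 0 0 0 0 0.5;0 0 0 0 0 0 0.5"

```text
time: 19.77
ee_pos: [0.4735, 0.2303, 0.0879]
eef_rot: [0.738, 0.675, -0.0, -0.0]
force: [-0.6, 0.6, -0.8]
width: 0.479
grasp_force: 0.0
```

Request:
carry_out:
  moves: "0 0 0 0 0 0 0.5;0 0 0.02 0 0 0 0.5;0 0 0.04 0 0 0 0.5;0 0 0.04 0 0 0 0.5;0 -0.03 0.03 0 0 0 0.5"

```text
time: 20.4
ee_pos: [0.4741, 0.2012, 0.2198]
eef_rot: [0.737, 0.676, 0.001, 0.001]
force: [-0.5, -0.4, 0.0]
width: 0.746
grasp_force: 0.0
```

Request:
carry_out:
  moves: "0 -0.04 0.01 0 0 0 0.5;0 0 0 0 0 0 0.5;0 0 0 0 0 0 0.5;0 0 0 0 0 0 0.5;0 0 0 0 0 0 0.5"

```text
time: 21.02
ee_pos: [0.4732, 0.161, 0.2275]
eef_rot: [0.737, 0.675, -0.0, -0.0]
force: [-0.1, -0.7, 0.4]
width: 0.752
grasp_force: 0.0
```

```bash
python3 look.py f1 cassette_p_mid,.079
python3 - <<'E'
from h import *
s=imaging.capture('scene');a=cv2.imread('pics/f1.png')
cv2.imwrite('pics/f1v.png',np.hstack([cv2.resize(a[60:260,220:420],(480,480)),cv2.resize(s[140:220,345:405],(320,480))[:, :320]]))
E
```

```text
21.025 [0.4732 0.161  0.2275] [ 0.9961 -0.0877 -0.0011] 0.002390346287555086 [0.4733 0.1609 0.2276]
cassette_p_mid 0.56 [313.408 124.72 ] [0.4758 0.2281 0.079 ]
```

View pics/f1v.png

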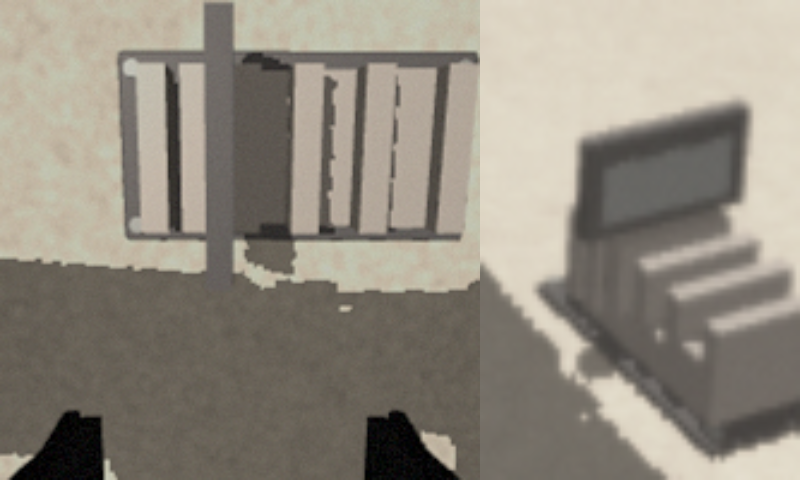

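The cassette stands upright in slot 2, flush on the ladder top and centred (panel rows 2–288 around ladder rows 55–238, once parallax is allowed for). The gripper is clear.

```bash
python3 -c "
from plant import bot
print(bot.sign_off())"
```

```text
the job is handed in; nothing more can be done
None
```

The solo cassette is filed in slot 2, flush, upright, centred along the slot and let go; I tried slot 3 first, where it stopped 8 mm proud at about 25 N and came straight back out, and the other two cassettes and the amber jar were not touched.

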